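# Tip the parts bin over the edge stop to empty it

## Task

Slide the black parts bin across its shelf until it stands upright and square against the yellow edge stop, then tip it over that stop, without lifting it off, so that it ends on its side lying across the stop with its mouth down in the catch tray and both blue relay modules out of the bin and in the tray. A light bar hangs over the stop, so reach in under it with the tool leaning. Leave the screw jar and the solder spool where they stand.

Things in the scene. Friction and masses are not known exactly. Their poses are not given: they have to be found in the camera images.
- stop_edge (a point): Middle of the top near edge of the fixed station's yellow edge stop, 44 mm above the bench. x points over the stop into the catch tray, y along the stop, z up. Stop 5 mm thick (x 0 to 5 mm). Before it the fixed white bin shelf: level, x -145 to 0 mm, 170 mm wide, 6 mm lower than this point (38 mm above the bench). The whole station varies in place and yaw.
- tray_floor (a point): Centre of the catch tray's floor, fixed behind the stop: 150 mm along x, 180 mm along y, floor 4 mm and aluminium walls 35 mm above the bench. Axes as the stop's.
- light_bar (a point): Middle of the underside of the fixed LED light bar, 285 mm above the bench, 40 mm before the stop's near face; the bar is 30 mm along x and 250 mm along y, carried by one 20 mm square post from the bench near its -y end, 115 mm from this point. Axes as the stop's.
- bin_center (a point): Centre (half-way up) of the loose open-topped black bin: 66 (x) x 116 (y) x 90 mm high, walls 3 mm, inner floor 10 mm up, 0.11 to 0.23 kg empty, slick plastic (friction about 0.15). Starts upright, its +x wall 30 to 60 mm short of the stop, turned up to 0.15 rad; z points out of its mouth. Pushed gently it slides; at the stop a push above mid-height tips it.
- bin_foot (a point): Middle of the bin's lower far edge (33 mm in +x of the bin's centre, at its underside): this edge goes against the stop. Axes as the bin's. At the rim the same wall carries two rubber-tipped rest legs, 20 mm long, 10 mm wide, 53 mm either side of the middle: on its side the bin stands on them in the tray, mouth clear of the floor. Loaded, it falls over by itself only past some 30 to 50 degrees.
- module_a_center (a point): Centre of a loose blue relay module, 48 x 32 x 26 mm block, 0.08 kg, lying in the bin.
- module_b_center (a point): Centre of the other, equal blue relay module, lying in the bin.
- jar: Clear jar of screws with black lid, 48 mm diameter, 58 mm high, beside the station; origin at the centre of its underside. To be left alone.
- spool: White-flanged solder spool, 55 mm diameter, 45 mm high, standing beside the station; origin at the centre of its underside. To be left alone.
Not all that is in view belongs to the job. Of the things that look like the part that bears bin_center, the larger one is meant.

How it is judged (in metres and radians):
On the way, in this order (a step that is already met when the one before it is completed fails the run):
1. the bin stands upright (within 0.12 rad), square (within 0.12 rad) against the stop: its foot edge within 8 mm of the stop (x of bin_foot in the frame of stop_edge above -0.008 m and z of bin_foot in the frame of stop_edge below 0 m and angle between bin_center's own z axis and vertical below 0.12 rad and angle between the x axis of bin_center and the x axis of stop_edge, either way round below 0.12 rad), for 0.1 s.
2. the bin is tipped by more than 0.6 rad with its foot edge still at the stop (within 35 mm) (angle between bin_center's own z axis and vertical above 0.6 rad and x of bin_foot in the frame of stop_edge between -0.035 and 0.02 m and z of bin_foot in the frame of stop_edge below 0.025 m).
At the end, for the whole second after the job is handed in: The bin lies on its side across the stop, mouth in the tray (its z axis 1.4 to 2.6 rad from vertical, its foot edge 60 mm before to 30 mm past the near face of the stop); both modules have their centres beyond the bin's mouth and within the catch tray, less than 60 mm above the bench (angle between bin_center's own z axis and vertical between 1.4 and 2.6 rad and x of bin_foot in the frame of stop_edge between -0.06 and 0.03 m and x of module_a_center in the frame of stop_edge between 0.005 and 0.155 m and y of module_a_center in the frame of stop_edge between -0.09 and 0.09 m and height (world z) of each of module_a_center, module_b_center below 0.06 m and z of each of module_a_center, module_b_center in the frame of bin_center above 0.045 m and x of module_b_center in the frame of stop_edge between 0.005 and 0.155 m and y of module_b_center in the frame of stop_edge between -0.09 and 0.09 m); the robot touches nothing.
It fails at once if the bin is lifted off: its foot edge rises more than 50 mm above the stop's top (z of bin_foot in the frame of stop_edge above 0.05 m).
It fails at once if the jar is moved more than 25 mm (distance of jar from where it was at the start of the episode above 0.025 m).
It fails at once if the spool is moved more than 25 mm (distance of spool from where it was at the start of the episode above 0.025 m).
It also fails if it takes over 35 s, if anything falls off the work surface, if the arm or the gripper's body presses on something with over 40 N, if the wrist force passes 120 N, or if a joint passes its speed limit or range.

## Robot

A 6-joint arm with a two-finger parallel gripper is mounted at the origin on a cart in front of the work surface, level with it; the furniture and walls round the work are solid. World frame = base frame: x ahead of the robot, y to its left, z up, the work surface at z = 0. Lengths are in m, angles in degrees, forces in N, time in s.
With the tool pointing down it reaches from about 0.4 to 0.825 m from the base axis. Payload 7 kg.
Tool frame: the origin (TCP) lies at the very end of the fingers, on their centre line; the grasp point (between the pads) lies 19 mm behind it; z points along the fingers, y is the direction in which the jaws open and shut (so a half turn about z gives the same grasp; the last joint's range is limited). The gripper opens to 88 mm and grips with 3 to 60 N. Pads are 19 mm wide; open, the fingers measure 130 mm over their backs; the gripper's body (78 mm by 193 mm) begins 47 mm behind the grasp point.
Start: joints at [-58.436, 20.546, 0.682, 0, -70.136, -16.507], TCP at [0.175, -0.652, 0.227] pointing down, gripper open.
Joint ranges: [-176.03, 176.03], [-82.01, 121.73], [-58.28, 71.71], [-173.87, 95.51], [-174.79, -0.11], [-173.66, 173.66]. Speed limits (degrees/s): [136.94, 136.94, 172.46, 180, 180, 180].

## Interface

Orientations are given as [roll, pitch, yaw] about the fixed x, y, z axes, in that order (R = Rz(yaw) Ry(pitch) Rx(roll)).
In Python, from plant import telemetry, optics, ctrl gives the robot as it stands.
- The arm moves only by the tool servo_tool, never from a script. Its argument "rows" is a list of rows, each a list of 3 entries, a list of its own where there are three numbers: the shift along the tool's x, y, z in m, then the turn, a rotation vector about the tool's x, y, z in units of 6 degrees (1.0 is 6 degrees), then the closure, from 0 (fully open) to 1 (shut). A call has 1 to 20 rows; each row shifts and turns the commanded pose from where the row before left it, along the tool's axes as they then stand; what a row does not reach is not made up. A row lasts 1/12 s, in which the tool goes at most 41.7 mm and 7.16 degrees, less where a joint would pass 70% of its speed; a pose out of reach is approached as far as the arm can. A call is refused whole if a number of a shift passes 0.0417 or a number of a turn 1, either way. A call with a gripper value outside its range is refused whole. The fingers move at their own pace and stop on an object; the grip force is fixed at half the most. Time passes only in rows, so rows that do not move let the fingers close. It gives the time, the measured TCP pose, the force and the opening at its end, in the units of the state.
- telemetry.get_obs(): the state, without advancing time (a new reading comes with each control period).
- optics.snapshot(name): name is "scene" or "top" or "wrist"; returns the picture (400x640x3 uint8, red, green, blue); there is no depth.
- optics.camera_info(name): a dict with "mtx" (3x3 intrinsics, pixels), "rvec" (rotation vector, rad) and "tvec" (3), from world to camera coordinates, as OpenCV has them. Camera axes: x right, y down, z forward; pixel columns grow to the right and rows downward; lengths in m; the calibration is good to about 2 mm. The wrist camera is an equidistant fisheye: a pixel r from the principal point sees the ray r / f radians off the axis. A picture is of the moment at which its call begins: read the wrist's pose just before it. camera_info takes no time and is no camera call; for the wrist camera it gives the pose at the moment of the call.
- ctrl.close_job(): hands the job in, once; it reports no verdict.
The state is a dict: "clock": time; "joint_pos": joint angles; "qvel": joint speeds; "tau": joint torques, N m; "tool_pos": TCP position; "orientation": TCP orientation; "force": force on the tool from outside, world axes, zero at the start; "moment": the same for the moment, N m; "opening": finger opening in m.
Only numpy, scipy, OpenCV 4.12 (cv2) and the standard library are available. Lean on these libraries where they do the work, as an engineer would, in place of code of your own. Each camera call takes 0.05 s, during which the arm holds its last target.

## Working session

There is one attempt and no reset: what is moved stays moved. The work goes in short steps, Python scripts to look and compute and a tool call to move; the robot and the scene stay as the last step left them, time stands still between calls to the robot, and variables do not carry over. Pictures are saved under pics/ and viewed, and the job is handed in when it is done.

Besides the shell and the picture viewer there is one more tool, called after "Emit:" as name(argument=value, ...) on one line, values as JSON. servo_tool: Moves the arm, as the interface text tells. Its arguments: {"type":"object","properties":{"rows":{"type":"array"}},"required":["rows"]}

```bash
mkdir -p pics; ls
python3 - <<'E'
from plant import telemetry, optics, ctrl
import cv2
for n in("scene","top"):
    im=optics.snapshot(n); cv2.imwrite(f"pics/{n}0.png",im[:,:,::-1])
    print(n,optics.camera_info(n))
print(telemetry.get_obs())
E
```

```text
pics
scene {'mtx': array([[405.56727303,   0.        , 323.14607909],
       [  0.        , 405.56727303, 195.124546  ],
       [  0.        ,   0.        ,   1.        ]]), 'rvec': array([ 1.25799776, -2.16058952,  1.05989563]), 'tvec': array([0.42766212, 0.44264934, 0.60293186])}
top {'mtx': array([[361.9711309 ,   0.        , 315.09107765],
       [  0.        , 361.9711309 , 197.80211573],
       [  0.        ,   0.        ,   1.        ]]), 'rvec': array([ 2.18588962, -2.15233755,  0.15692312]), 'tvec': array([0.10693025, 0.67406595, 0.96189775])}
{'clock': 0.1, 'joint_pos': array([-5.84351143e+01,  2.05866802e+01,  6.41317283e-01, -1.69501037e-02,
       -7.01360064e+01, -1.65083790e+01]), 'qvel': array([-0.01789886, -0.14263254,  0.01092154,  0.08787651,  0.13476347,
       -0.00098012]), 'tau': array([ 5.67482020e-04, -5.84165812e+01,  2.93747592e+01,  7.01534808e+00,
        1.01693082e-02, -7.68873792e-05]), 'tool_pos': array([ 0.17522926, -0.65142712,  0.22574363]), 'orientation': array([ 1.79917456e+02, -7.84517145e-03, -1.64949258e+02]), 'force': array([-0.5000783 , -0.18109161, -0.06656696]), 'moment': array([ 0.0487644 , -0.0204684 ,  0.03949144]), 'opening': 0.08760916725474191}
```

View pics/scene0.png

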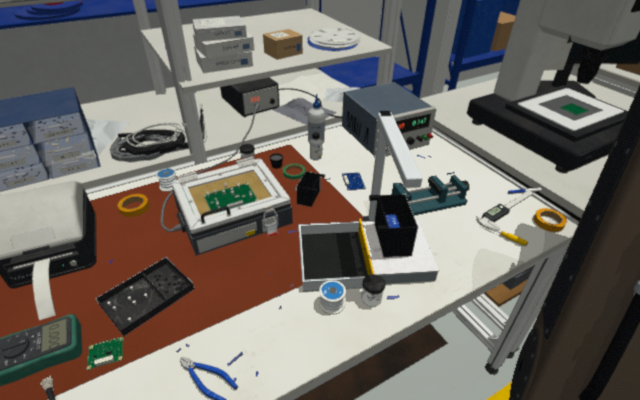

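View pics/top0.png

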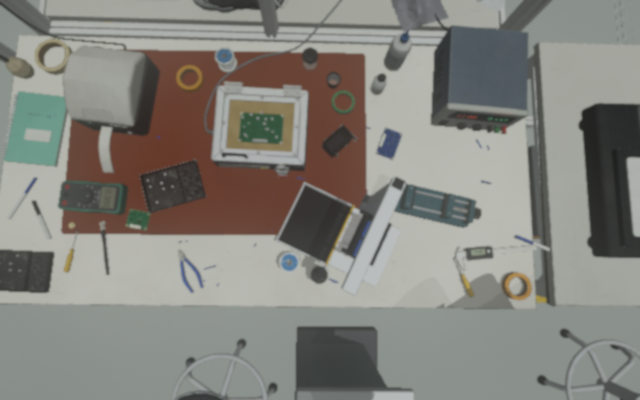

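The scene view shows the station: black bin near (395,225), yellow stop near (366,247), black-floored tray (335,250), spool (332,293), jar (373,290) and light bar (400,145). In the top view, the light bar covers the bin at about (375,235).

```bash
cat > h.py <<'E'
from plant import telemetry, optics, ctrl
import numpy as np, cv2
def cam(n):
    c=optics.camera_info(n); R=cv2.Rodrigues(np.array(c['rvec']))[0]; return c['mtx'],R,np.array(c['tvec'])
def cast(n,uv,z):
    K,R,t=cam(n); o=-R.T@t; d=R.T@np.linalg.inv(K)@np.array([uv[0],uv[1],1.]); s=(z-o[2])/d[2]; return o+s*d
def proj(n,P):
    K,R,t=cam(n); p=(R@np.atleast_2d(P).T).T+t; q=(K@p.T).T; return q[:,:2]/q[:,2:]
E
python3 - <<'E'
from h import *
for n in("scene","top"):
    print(n,proj(n,[[0.4,0,0],[0.6,0,0],[.6,-.3,0],[.6,.3,0],[.6,-.3,.2]]).round())
    K,R,t=cam(n); print(-R.T@t)
a=cv2.imread("pics/scene0.png")[170:320,280:460]; cv2.imwrite("pics/scene0z.png",cv2.resize(a,None,fx=4,fy=4,interpolation=cv2.INTER_CUBIC))
a=cv2.imread("pics/top0.png")[165:305,260:420]; cv2.imwrite("pics/top0z.png",cv2.resize(a,None,fx=4,fy=4,interpolation=cv2.INTER_CUBIC))
E
```

```text
scene [[429. 300.]
 [374. 242.]
 [462. 205.]
 [263. 290.]
 [481. 143.]]
[0.04783798 0.48014952 0.71381238]
top [[355. 297.]
 [355. 225.]
 [459. 227.]
 [250. 224.]
 [495. 223.]]
[0.55057304 0.13918272 1.0337039 ]
```

View pics/scene0z.png

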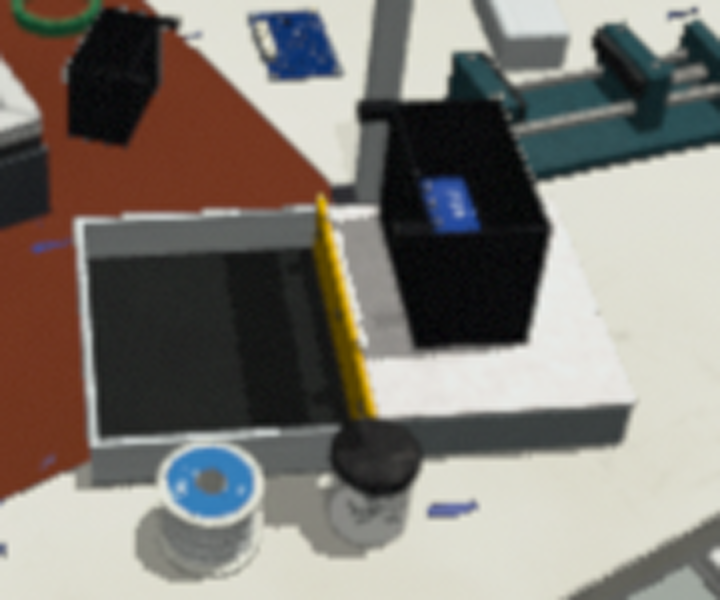

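View pics/top0z.png

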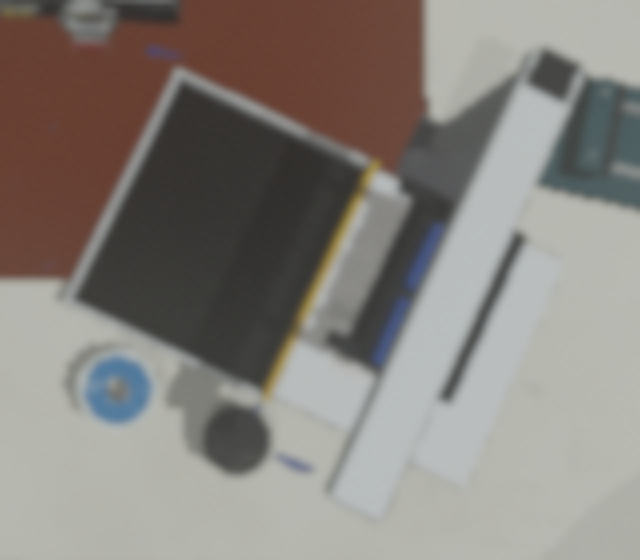

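Run:
```python
from h import *
im=cv2.imread("pics/scene0.png"); a=im[185:265,355:435]; cv2.imwrite("pics/binz.png",cv2.resize(cv2.convertScaleAbs(a,alpha=2.2,beta=15),None,fx=7,fy=7,interpolation=cv2.INTER_CUBIC))
for n in("scene","top"):
    im=cv2.imread(f"pics/{n}0.png"); hsv=cv2.cvtColor(im,cv2.COLOR_BGR2HSV)
    m=cv2.inRange(hsv,(18,100,80),(35,255,255)); k,l,s,c=cv2.connectedComponentsWithStats(m)
    for i in range(1,k):
        if s[i,4]>15 and 280<c[i,0]<400 and 190<c[i,1]<280:
            ys,xs=np.where(l==i); p=np.c_[xs,ys].astype(np.float32)
            P=np.array([cast(n,q,.044)[:2] for q in p])
            r=cv2.minAreaRect(P.astype(np.float32)*1000); print(n,s[i],c[i].round(1),r)
            v=cv2.fitLine((P*1000).astype(np.float32),cv2.DIST_L2,0,.01,.01).ravel(); print(v, np.degrees(np.arctan2(v[1],v[0])))
```

```text
scene [358 219  16  56 257] [365.1 247.6] ((571.431640625, 55.24458694458008), (13.996630668640137, 177.68109130859375), 64.74510192871094)
[ 9.0480489e-01 -4.2582637e-01  5.6372968e+02  5.7824409e+01] -25.20298
top [334 205  21  41  84] [343.4 224.5] ((599.6995849609375, 39.30400466918945), (7.362602233886719, 122.75590515136719), 63.71145248413086)
[ 9.0352732e-01 -4.2853045e-01  5.9968103e+02  3.8935143e+01] -25.374334
top [326 247   8  16  26] [329.2 254.9] ((517.96875, 76.24625396728516), (3.616870403289795, 44.435401916503906), 63.728179931640625)
[ 9.0583909e-01 -4.2362189e-01  5.1689374e+02  7.7086487e+01] -25.063465
```

View pics/binz.png

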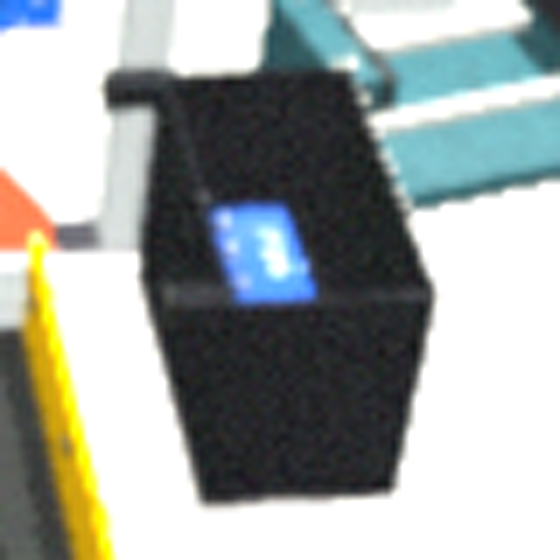

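Run:
```python
from h import *
S=np.array([.574,.047]); th=np.radians(64.8); R=np.array([[np.cos(th),-np.sin(th)],[np.sin(th),np.cos(th)]])
f=lambda P:(R.T@(P[:2]-S)*1000).round(1)
for nm,u,v,z in [("FL",160,75,.128),("FR",350,72,.128),("NR",432,293,.128),("NL",148,285,.128),("bNL",203,500,.038),("bNR",390,488,.038)]:
    print(nm,f(cast("scene",(355+u/7-.43,185+v/7-.43),z)))
for nm,u,v,z in [("backA",523,236,.128),("backB",449,403,.128),("barA",527,72,.285),("barB",333,493,.285),("barC",383,518,.285),("trayA",178,70,.035),("trayB",62,298,.035),("shelfend A",560,258,.038),("shelfB",466,485,.038)]:
    print(nm,f(cast("top",(260+u/4-.4,165+v/4-.4),z)))
for nm,u,v,z in [("jar",373,283,.058),("spool",332,290,.045)]: print(nm,f(cast("scene",(u,v),z)))
def W(x,y,z): return [*(S+R@np.array([x,y])/1000),z/1000]
print(W(-40,0,285),W(-40,-115,0),W(-150,0,100))
```

```text
FL [-31.1 -69.5]
FR [-95.3 -67.1]
NR [-93.9  41.9]
NL [-7.9 32.6]
bNL [-33.6  39. ]
bNR [-95.6  38. ]
backA [-95.7 -73.1]
backB [-97.2  41. ]
barA [ -32.4 -129.4]
barB [-33.5 110.9]
barC [-61.6 111. ]
trayA [152.6 -85.8]
trayB [154.   90.9]
shelfend A [-141.8  -83.9]
shelfB [-147.6   83.5]
jar [  9.3 130.2]
spool [ 93.7 131.7]
[np.float64(0.556968828337397), np.float64(0.010806917901359216), 0.285] [np.float64(0.6610239393709894), np.float64(-0.03815770062862414), 0.0] [np.float64(0.510133106265239), np.float64(-0.08872405786990294), 0.1]
```

Emit:
servo_tool(rows=[[[-0.0224,0.0218,0.001],[0,0,0],0.3],[[-0.0224,0.0218,0.001],[0,0,0],0.3],[[-0.0224,0.0218,0.001],[0,0,0],0.3],[[-0.0224,0.0218,0.001],[0,0,0],0.3],[[-0.0224,0.0218,0.001],[0,0,0],0.3],[[-0.0224,0.0218,0.001],[0,0,0],0.3],[[-0.0224,0.0218,0.001],[0,0,0],0.3],[[-0.0224,0.0218,0.001],[0,0,0],0.3],[[-0.0224,0.0218,0.001],[0,0,0],0.3],[[-0.0224,0.0218,0.001],[0,0,0],0.3],[[-0.0224,0.0218,0.001],[0,0,0],0.3],[[-0.0224,0.0218,0.001],[0,0,0],0.3],[[-0.0224,0.0218,0.001],[0,0,0],0.3],[[-0.0224,0.0218,0.001],[0,0,0],0.3],[[-0.0224,0.0218,0.001],[0,0,0],0.3],[[-0.0224,0.0218,0.001],[0,0,0],0.3],[[-0.0224,0.0218,0.001],[0,0,0],0.3],[[-0.0224,0.0218,0.001],[0,0,0],0.3],[[-0.0224,0.0218,0.001],[0,0,0],0.3],[[-0.0224,0.0218,0.001],[0,0,0],0.3]])

```text
clock: 1.77
tool_pos: [0.495, -0.1129, 0.2064]
orientation: [180.0, -0.0, -164.9]
force: [0.2, -1.1, -0.4]
opening: 0.0613
```

Emit:
servo_tool(rows=[[[0,0,0],[0,0,-0.92],0.3],[[0,0,0],[0,0,-0.92],0.3],[[0,0,0],[0,0,-0.92],0.3],[[0,0,0],[0,0,-0.92],0.3],[[0,0,0],[0,0,-0.92],0.3],[[0,0,0],[0,0,-0.92],0.3],[[0,0,0],[0,0,-0.92],0.3],[[0,0,0],[0,0,-0.92],0.3],[[0,0,0],[0,0,-0.92],0.3],[[0,0,0],[0,-0.5,0],0.3],[[0,0,0],[0,-1,0],0.3],[[0,0,0],[0,-1,0],0.3],[[0,0,0],[0,-1,0],0.3],[[0,0,0],[0,-1,0],0.3],[[0,0,0],[0,-0.5,0],0.3]])

```text
clock: 3.02
tool_pos: [0.4948, -0.1149, 0.2068]
orientation: [-179.9, 30.4, -115.3]
force: [-0.8, -1.1, -0.6]
opening: 0.0612
```

```bash
cat >> h.py <<'E'
from scipy.spatial.transform import Rotation as Ro
S=np.array([.574,.047,0]); Rs=Ro.from_euler('z',64.8,degrees=True).as_matrix()
def st():
    o=telemetry.get_obs(); T=Ro.from_euler('xyz',o['orientation'],degrees=True).as_matrix()
    p=Rs.T@(o['tool_pos']-S)*1000
    print('t',round(o['clock'],2),'station TCP',p.round(1),'\ntool axes in station (cols x,y,z)\n',(Rs.T@T).round(3),'\nF st',(Rs.T@o['force']).round(1),'q',o['joint_pos'].round(1),'open',round(o['opening'],4))
    return p,Rs.T@T
def to(x,y,z):
    p,T=st(); print('shift tool mm',(T.T@(np.array([x,y,z])-p)).round(1))
E
python3 -c "
from h import *
st()"
```

```text
t 3.02 station TCP [-180.2    2.7  206.8] 
tool axes in station (cols x,y,z)
 [[-0.863  0.002  0.505]
 [ 0.001  1.    -0.002]
 [-0.505 -0.001 -0.863]] 
F st [-1.3  0.2 -0.6] q [-16.1   7.6 -13.2 -32.7 -67.4   3.2] open 0.0612
```

Emit:
servo_tool(rows=[[[0,0,0],[0,-0.5,0],0.3],[[0,0,0],[0,-1,0],0.3],[[0,0,0],[0,-1,0],0.3],[[0,0,0],[0,-1,0],0.3],[[0,0,0],[0,-1,0],0.3],[[0,0,0],[0,-0.5,0],0.3],[[0,0,0],[0,0,0],0.3]])

```text
clock: 3.6
tool_pos: [0.4935, -0.1156, 0.2036]
orientation: [179.2, 60.2, -116.2]
force: [-1.9, 0.3, -0.4]
opening: 0.0615
```

```bash
python3 -c "
from h import *
cv2.imwrite('pics/s1.png',optics.snapshot('scene')[:,:,::-1])
to(-125,3,57)"
```

```text
t 3.65 station TCP [-181.1    3.1  204.5] 
tool axes in station (cols x,y,z)
 [[-0.5    0.004  0.866]
 [ 0.006  1.    -0.001]
 [-0.866  0.005 -0.5  ]] 
F st [-0.1  0.2 -0.2] q [-38.4  20.4  -9.1 -57.8 -85.7  31.5] open 0.0613
shift tool mm [ 99.7  -0.6 122.3]
```

View pics/s1.png

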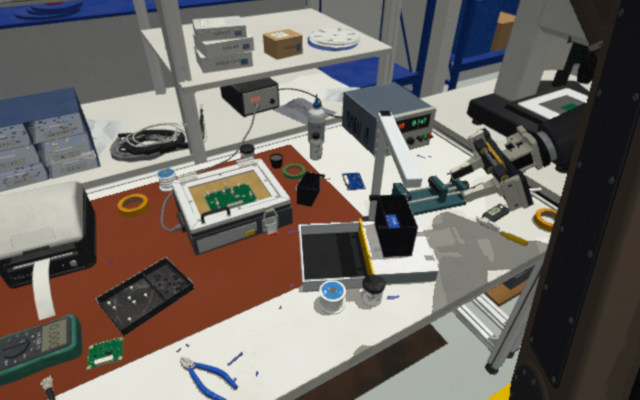

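The scene view shows the gripper leaning in from the right at about (490,185), behind the bin and still above the green vise at (430,195). I'll check the vise's clearance before lowering.

```bash
python3 -c "
from h import *
for u,v in [(398,208),(408,185),(480,213),(470,222),(400,210),(425,218),(445,222)]: print(u,v,(Rs.T@(cast('top',(u,v),.06)-S)*1000).round(0))"
```

```text
398 208 [-110. -131.   60.]
408 185 [-108. -201.   60.]
480 213 [-317. -217.   60.]
470 222 [-302. -183.   60.]
400 210 [-117. -128.   60.]
425 218 [-187. -138.   60.]
445 222 [-240. -153.   60.]
```

Emit:
servo_tool(rows=[[[0.009,0,0.011],[0,0,0],0.3],[[0.009,0,0.011],[0,0,0],0.3],[[0.009,0,0.011],[0,0,0],0.3],[[0.009,0,0.011],[0,0,0],0.3],[[0.009,0,0.011],[0,0,0],0.3],[[0.009,0,0.011],[0,0,0],0.3],[[0.009,0,0.011],[0,0,0],0.3],[[0.009,0,0.011],[0,0,0],0.3],[[0.009,0,0.011],[0,0,0],0.3],[[0.009,0,0.011],[0,0,0],0.3],[[0.009,0,0.011],[0,0,0],0.3],[[0,0,0],[0,0,0],0.3]])

```text
clock: 4.65
tool_pos: [0.5176, -0.063, 0.0575]
orientation: [179.5, 60.0, -115.7]
force: [0.7, 1.2, 0.4]
opening: 0.0613
```

```bash
python3 -c "
from h import *
cv2.imwrite('pics/s2.png',cv2.resize(optics.snapshot('scene')[120:300,290:540,::-1],None,fx=3,fy=3))
to(-105,3,57)"
```

```text
t 4.7 station TCP [-124.     3.8   58.7] 
tool axes in station (cols x,y,z)
 [[-0.499  0.001  0.866]
 [ 0.003  1.     0.001]
 [-0.866  0.003 -0.499]] 
F st [-0.1 -0.2  0.7] q [-34.   32.9 -14.4 -63.  -73.9  45.6] open 0.0611
shift tool mm [-8.  -0.8 17.4]
```

View pics/s2.png

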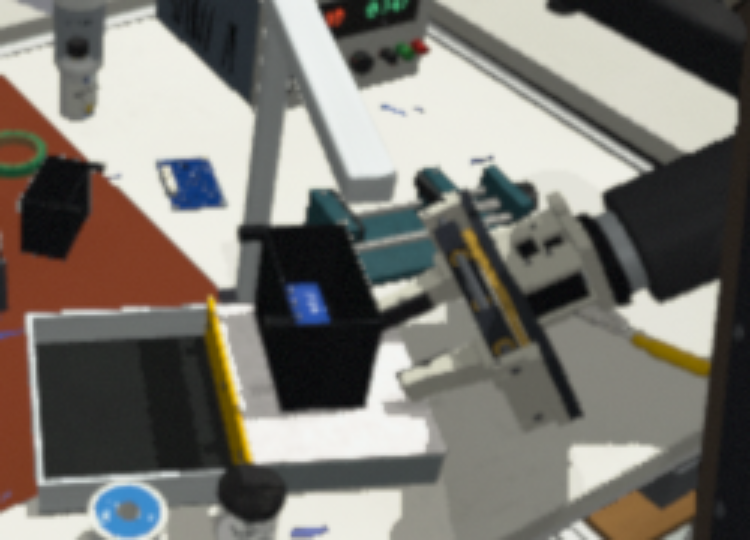

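Emit:
servo_tool(rows=[[[0,-0.005,0],[0,0,0],0.4],[[0,-0.005,0],[0,0,0],0.4],[[-0.004,0,0.007],[0,0,0],0.4],[[-0.004,0,0.007],[0,0,0],0.4],[[-0.002,0,0.0035],[0,0,0],0.4],[[-0.002,0,0.0035],[0,0,0],0.4],[[-0.002,0,0.0035],[0,0,0],0.4],[[-0.002,0,0.0035],[0,0,0],0.4],[[-0.002,0,0.0035],[0,0,0],0.4],[[-0.002,0,0.0035],[0,0,0],0.4],[[0,0,0],[0,0,0],0.4],[[0,0,0],[0,0,0],0.4]])

```text
clock: 5.7
tool_pos: [0.5445, -0.0319, 0.0601]
orientation: [180.0, 60.0, -115.3]
force: [0.3, 1.1, -0.3]
opening: 0.0526
```

```bash
python3 -c "
from h import *
cv2.imwrite('pics/s3.png',cv2.resize(optics.snapshot('scene')[150:290,290:470,::-1],None,fx=4,fy=4))
to(-72,-6,58)"
```

```text
t 5.75 station TCP [-84.1  -6.9  60.1] 
tool axes in station (cols x,y,z)
 [[-0.5    0.001  0.866]
 [ 0.001  1.    -0.001]
 [-0.866  0.    -0.5  ]] 
F st [-0.3 -0.4  1.1] q [-30.2  32.5 -14.1 -65.3 -71.8  44. ] open 0.0526
shift tool mm [-4.2  0.9 11.5]
```

View pics/s3.png

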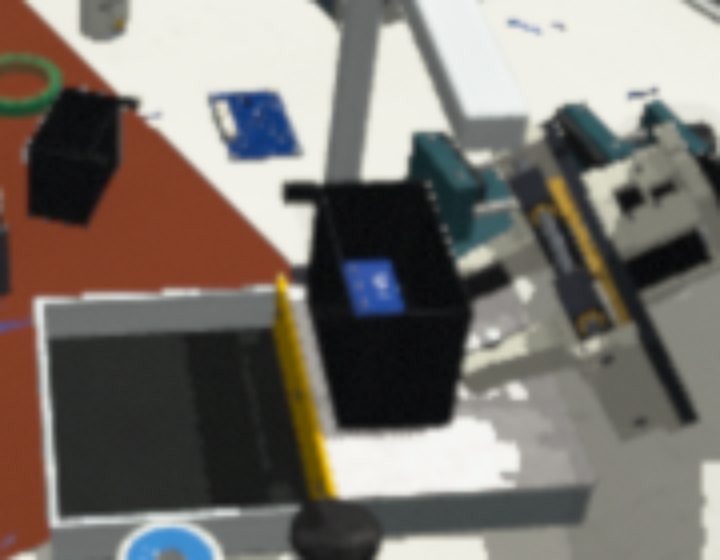

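The bin slid upright and is still square. Its lower corner is now at about (340,425) in the enlarged view, with a gap to the stop remaining.

Emit:
servo_tool(rows=[[[-0.001,0,0.0017],[0,0,0],0.4],[[-0.001,0,0.0017],[0,0,0],0.4],[[-0.001,0,0.0017],[0,0,0],0.4],[[-0.001,0,0.0017],[0,0,0],0.4],[[-0.001,0,0.0017],[0,0,0],0.4],[[-0.001,0,0.0017],[0,0,0],0.4],[[0,0,0],[0,0,0],0.4]])

```text
clock: 6.33
tool_pos: [0.5497, -0.022, 0.0601]
orientation: [-179.9, 59.9, -115.2]
force: [-1.7, -4.5, 0.2]
opening: 0.0525
```

```bash
python3 -c "
from h import *
a=optics.snapshot('scene')[:,:,::-1]; cv2.imwrite('pics/s4f.png',a)
cv2.imwrite('pics/s4.png',cv2.resize(cv2.convertScaleAbs(a[175:275,340:440],alpha=1.8,beta=15),None,fx=6,fy=6,interpolation=cv2.INTER_CUBIC))
to(-72,-6,58)"
```

```text
t 6.38 station TCP [-72.9  -7.4  60.1] 
tool axes in station (cols x,y,z)
 [[-0.501  0.001  0.865]
 [-0.     1.    -0.001]
 [-0.865 -0.001 -0.501]] 
F st [-5.1 -1.6  1. ] q [-29.1  32.4 -14.3 -65.9 -71.1  43.7] open 0.0522
shift tool mm [1.4 1.4 1.8]
```

View pics/s4.png

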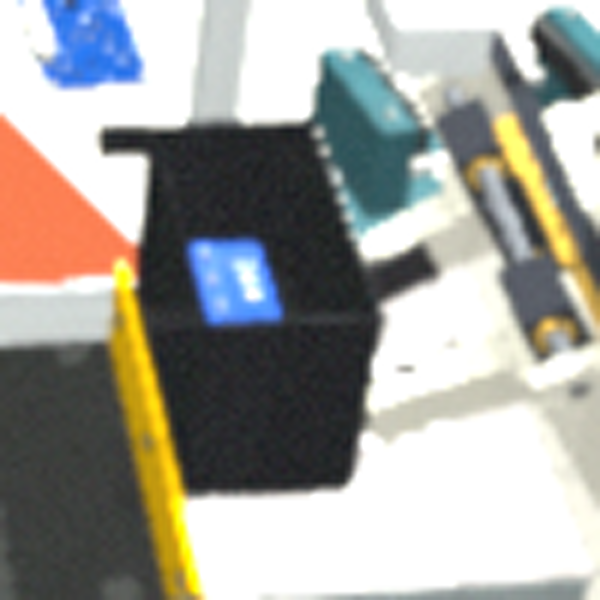

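The foot edge looks to be touching the stop (lower corner at about (187,490)), and the tool feels 5 N. I'll press a little more to seat and square it.

Emit:
servo_tool(rows=[[[-0.001,0,0.0017],[0,0,0],0.4],[[0,0,0],[0,0,0],0.4],[[0,0,0],[0,0,0],0.4]])

```text
clock: 6.63
tool_pos: [0.55, -0.0216, 0.0601]
orientation: [-179.8, 59.8, -115.1]
force: [-5.4, -12.8, 4.4]
opening: 0.0525
```

```bash
python3 -c "
from h import *
a=optics.snapshot('scene')[:,:,::-1]; cv2.imwrite('pics/s5f.png',a)
for nm,(u,v),z in [('bNL',(340+187/6,175+490/6),.038),('bNR',(340+352/6,175+484/6),.038),('rim NR',(340+380/6,175+315/6),.128),('FR',(340+315/6,175+125/6),.128)]: print(nm,(Rs.T@(cast('scene',(u-.4,v-.4),z)-S)*1000).round(1))
to(-72,-6,58)"
```

```text
bNL [-4.4 37.8 38. ]
bNR [-67.5  39.1  38. ]
rim NR [-64.8  42.1 128. ]
FR [-65.4 -66.8 128. ]
t 6.68 station TCP [-72.3  -7.5  60.1] 
tool axes in station (cols x,y,z)
 [[-0.502  0.001  0.865]
 [-0.001  1.    -0.002]
 [-0.865 -0.001 -0.502]] 
F st [-12.5  -0.2   4. ] q [-29.   32.3 -14.3 -65.9 -70.9  43.6] open 0.0527
shift tool mm [1.6 1.5 1.3]
```

Emit:
servo_tool(rows=[[[0.003,0,-0.0052],[0,0,0],0.5],[[0.003,0.003,-0.0052],[0,0,0],0.5],[[-0.007,0.003,-0.004],[0,0,0],0.5],[[-0.007,0.004,-0.004],[0,0,0],0.5],[[-0.007,0,-0.004],[0,0,0],0.5],[[-0.007,0,-0.004],[0,0,0],0.5],[[-0.007,0,-0.004],[0,0,0],0.5],[[-0.007,0,-0.004],[0,0,0],0.5],[[0,0,0],[0,0,0],0.5]])

```text
clock: 7.43
tool_pos: [0.5371, -0.0263, 0.1108]
orientation: [-179.6, 60.0, -114.9]
force: [-0.4, -0.6, -1.1]
opening: 0.044
```

```bash
python3 -c "
from h import *
a=optics.snapshot('scene')[:,:,::-1]
cv2.imwrite('pics/s6.png',cv2.resize(cv2.convertScaleAbs(a[145:285,320:500],alpha=1.5,beta=10),None,fx=4,fy=4,interpolation=cv2.INTER_CUBIC))
to(-72,3,108)"
```

```text
t 7.48 station TCP [-82.1   2.4 110. ] 
tool axes in station (cols x,y,z)
 [[-0.5    0.001  0.866]
 [-0.002  1.    -0.002]
 [-0.866 -0.003 -0.5  ]] 
F st [0.4 0.7 0.4] q [-29.7  26.8 -14.7 -64.2 -73.6  39.1] open 0.0435
shift tool mm [-3.3  0.6  9.7]
```

View pics/s6.png

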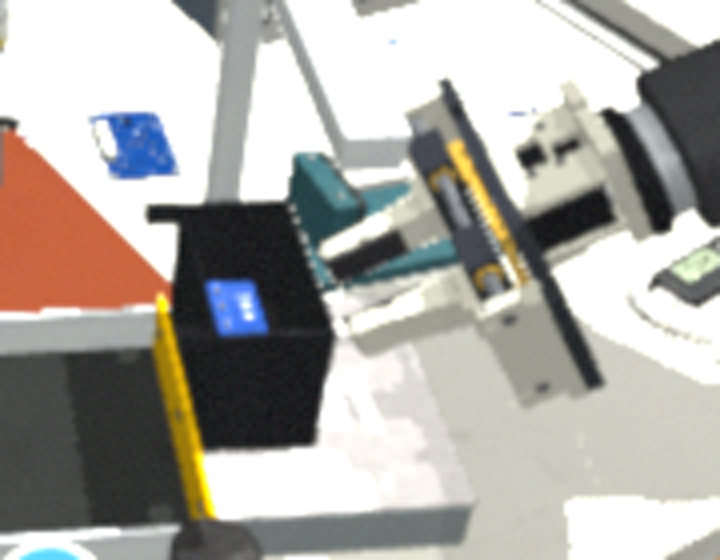

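The bin stands at the stop, with the fingers just behind its back wall below the rim (about (340,250) and (345,325)). Now I'll tip it.

Emit:
servo_tool(rows=[[[-0.0024,0,0.0043],[0,0,0],0.5],[[-0.0024,0,0.0043],[0,0,0],0.5],[[-0.004,0,0.002],[0,0,0],0.5],[[-0.004,0,0.002],[0,0,0],0.5],[[-0.004,0,0.002],[0,0,0],0.5],[[-0.004,0,0.002],[0,0,0],0.5],[[-0.0037,0,0.0026],[0,0,0],0.5],[[-0.0037,0,0.0026],[0,0,0],0.5],[[-0.0037,0,0.0026],[0,0,0],0.5],[[-0.0037,0,0.0026],[0,0,0],0.5]])

```text
clock: 8.32
tool_pos: [0.5541, 0.0115, 0.1262]
orientation: [-180.0, 60.0, -115.3]
force: [0.4, -0.8, 0.6]
opening: 0.0437
```

```bash
python3 -c "
from h import *
a=optics.snapshot('scene')[:,:,::-1]
cv2.imwrite('pics/s7.png',cv2.resize(cv2.convertScaleAbs(a[145:285,320:500],alpha=1.5,beta=10),None,fx=4,fy=4,interpolation=cv2.INTER_CUBIC))
to(-18-6,3,138-8)"
```

```text
t 8.37 station TCP [-39.9   2.8 126.7] 
tool axes in station (cols x,y,z)
 [[-0.5    0.001  0.866]
 [-0.     1.    -0.001]
 [-0.866 -0.001 -0.5  ]] 
F st [-0.3  0.5  0.5] q [-25.5  24.6 -14.9 -65.9 -71.6  35.7] open 0.0436
shift tool mm [-10.8   0.3  12.1]
```

View pics/s7.png

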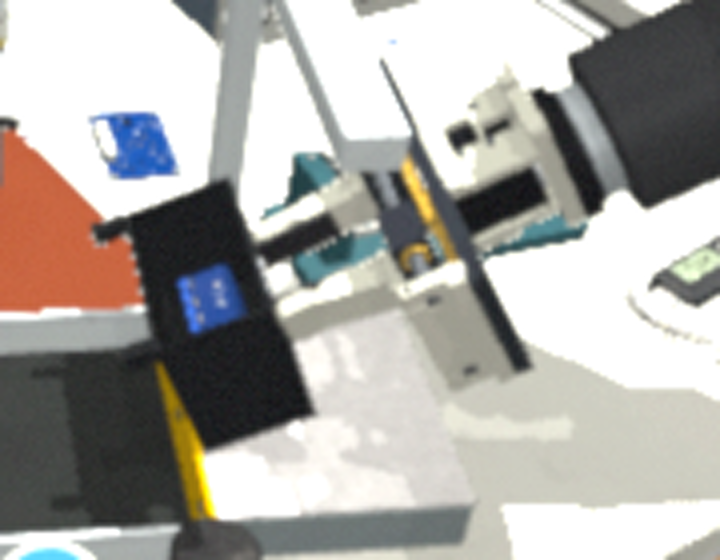

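It is tipped about 20°, with its foot at the stop (about (207,447)).

Emit:
servo_tool(rows=[[[-0.0031,0,0.0031],[0,0,0],0.5],[[-0.0031,0,0.0031],[0,0,0],0.5],[[-0.0031,0,0.0031],[0,0,0],0.5],[[-0.0031,0,0.0031],[0,0,0],0.5],[[-0.0026,0,0.0036],[0,0,0],0.5],[[-0.0026,0,0.0036],[0,0,0],0.5],[[-0.0026,0,0.0036],[0,0,0],0.5],[[-0.0026,0,0.0036],[0,0,0],0.5]])

```text
clock: 9.03
tool_pos: [0.5688, 0.0429, 0.1323]
orientation: [180.0, 60.0, -115.3]
force: [-0.1, 1.1, 0.2]
opening: 0.0441
```

```bash
python3 -c "
from h import *
a=optics.snapshot('scene')[:,:,::-1]
cv2.imwrite('pics/s8.png',cv2.resize(cv2.convertScaleAbs(a[145:285,300:480],alpha=1.5,beta=10),None,fx=4,fy=4,interpolation=cv2.INTER_CUBIC))
st()"
```

```text
t 9.08 station TCP [ -5.3   2.9 132.5] 
tool axes in station (cols x,y,z)
 [[-0.5    0.001  0.866]
 [ 0.     1.    -0.001]
 [-0.866  0.    -0.5  ]] 
F st [ 0.8 -0.2 -0.9] q [-22.   23.7 -15.  -67.5 -69.4  33.7] open 0.0433
```

View pics/s8.png

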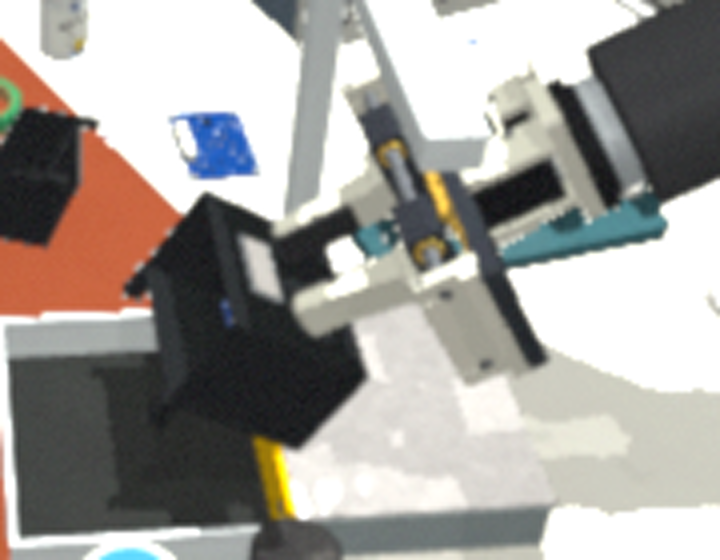

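It is tipped about 45° and its foot is still on the stop. I'll carry on slowly past the balance point.

Emit:
servo_tool(rows=[[[-0.0019,0,0.004],[0,0,0],0.5],[[-0.0019,0,0.004],[0,0,0],0.5],[[-0.0019,0,0.004],[0,0,0],0.5],[[-0.0019,0,0.004],[0,0,0],0.5],[[0,0,0],[0,0,0],0.5]])

```text
clock: 9.5
tool_pos: [0.5764, 0.0592, 0.1308]
orientation: [180.0, 60.0, -115.3]
force: [-0.2, 0.5, -0.2]
opening: 0.0436
```

```bash
python3 -c "
from h import *
a=optics.snapshot('scene')[:,:,::-1]
cv2.imwrite('pics/s9.png',cv2.resize(cv2.convertScaleAbs(a[145:285,300:480],alpha=1.5,beta=10),None,fx=4,fy=4,interpolation=cv2.INTER_CUBIC))
st()"
```

```text
t 9.55 station TCP [ 11.7   3.  130.8] 
tool axes in station (cols x,y,z)
 [[-0.5    0.001  0.866]
 [ 0.     1.    -0.   ]
 [-0.866  0.    -0.5  ]] 
F st [0.2 0.2 0.3] q [-20.3  23.8 -15.1 -68.3 -68.2  33.3] open 0.0439
```

View pics/s9.png

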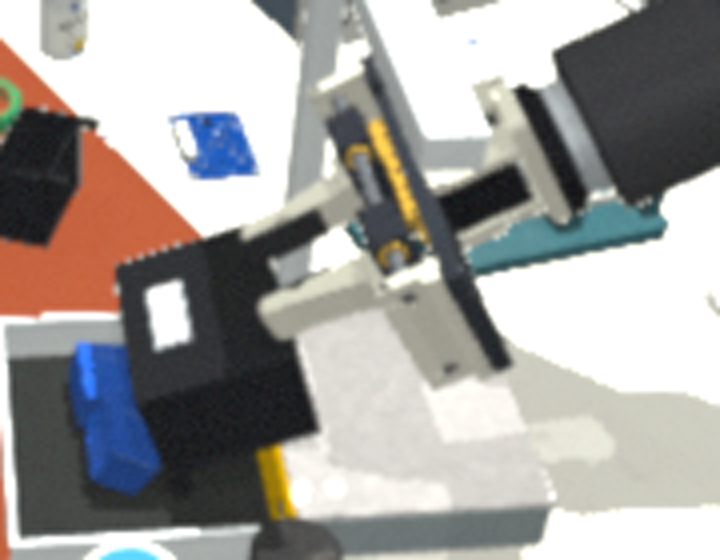

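The bin fell over the stop and the blue modules slid out of its mouth into the tray (about (110,420)). I'll retreat straight back along the tool axis and check.

Emit:
servo_tool(rows=[[[0,0,-0.01],[0,0,0],0.5],[[0,0,-0.02],[0,0,0],0.5],[[0,0,-0.02],[0,0,0],0.5],[[0,0,-0.02],[0,0,0],0.5],[[0,0,-0.02],[0,0,0],0.5],[[0,0,-0.02],[0,0,0],0.5],[[0,0,-0.02],[0,0,0],0.5],[[0,0,-0.02],[0,0,0],0.5],[[0,0,-0.01],[0,0,0],0.5],[[0,0,0],[0,0,0],0.5],[[0,0,0],[0,0,0],0.5]])

```text
clock: 10.47
tool_pos: [0.5171, -0.0674, 0.2111]
orientation: [-179.9, 60.0, -115.3]
force: [-0.7, -0.7, -0.8]
opening: 0.0441
```

```bash
python3 -c "
from h import *
a=optics.snapshot('scene')[:,:,::-1]; cv2.imwrite('pics/s10f.png',a)
b=optics.snapshot('top')[:,:,::-1]; cv2.imwrite('pics/t10f.png',b)
cv2.imwrite('pics/s10.png',cv2.resize(cv2.convertScaleAbs(a[175:315,290:470],alpha=1.5,beta=10),None,fx=4,fy=4,interpolation=cv2.INTER_CUBIC))
cv2.imwrite('pics/t10.png',cv2.resize(cv2.convertScaleAbs(b[165:305,260:420],alpha=1.5,beta=10),None,fx=4,fy=4,interpolation=cv2.INTER_CUBIC))
st()"
```

```text
t 10.57 station TCP [-126.9    3.3  210.6] 
tool axes in station (cols x,y,z)
 [[-0.5    0.001  0.866]
 [ 0.001  1.    -0.001]
 [-0.866  0.001 -0.5  ]] 
F st [ 0.7 -0.1  0.2] q [-33.3  18.4 -10.7 -60.  -82.2  29. ] open 0.0445
```

View pics/s10.png

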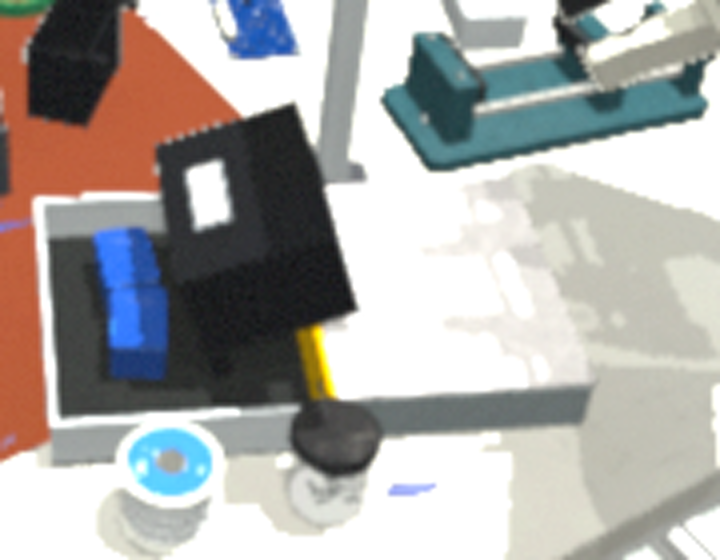

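View pics/t10.png

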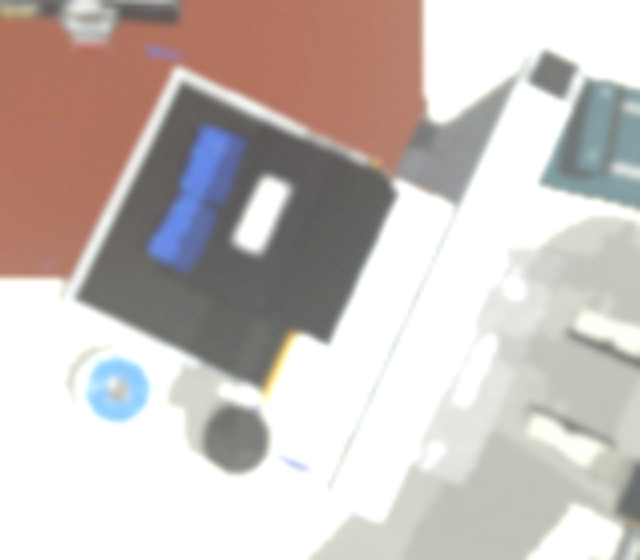

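```bash
python3 -c "
from h import *
def c(n,u,v,z): return (Rs.T@(cast(n,(u,v),z)-S)*1000).round(1)
T=lambda u,v:(260+u/4-.4,165+v/4-.4); Q=lambda u,v:(290+u/4-.4,175+v/4-.4)
for n in ('top','scene'):
    im=cv2.imread('pics/%s10f.png'%n[0]); h=cv2.cvtColor(im,cv2.COLOR_BGR2HSV); m=cv2.inRange(h,(105,130,50),(128,255,255))
    k,l,s,ce=cv2.connectedComponentsWithStats(m)
    for i in range(1,k):
        if s[i,4]>30: print(n,s[i],c(n,*ce[i],.03),c(n,*ce[i],.017))
print('top back edge',c('top',*T(398,192),.113),c('top',*T(330,343),.113))
print('white label',c('top',*T(262,215),.1))
print('scene: bottom-top corner far/near',c('scene',*Q(293,103),.113),c('scene',*Q(355,308),.05))
print('module edges near bin top view', [c('top',*T(*p),.03) for p in [(245,140),(190,272),(205,125),(148,250)]])
"
```

```text
top [298 197  20  33 205] [106.1 -14.2  30. ] [106.5 -15.2  17. ]
scene [   0    0  135   29 2455] [ 1519.2 -2103.6    30. ] [ 1544.9 -2156.2    17. ]
scene [145   0  11  12 106] [ 1037.2 -2257.9    30. ] [ 1053.7 -2313.4    17. ]
scene [178   0  73   8 332] [  706.5 -2331.7    30. ] [  716.7 -2388.5    17. ]
scene [ 393    0   43   97 1143] [ -463.5 -1273.7    30. ] [ -475.5 -1310.5    17. ]
scene [ 446    0   74   89 3157] [ -890.9 -1580.8    30. ] [ -911.  -1623.4    17. ]
scene [ 320   57   59   31 1142] [ -131.8 -1072.1    30. ] [ -137.5 -1105.     17. ]
scene [314  99   6   9  34] [  61.9 -761.    30. ] [  59.9 -788.1   17. ]
scene [347 173  16  16 186] [ -11.3 -260.4   30. ] [ -14.7 -278.    17. ]
scene [509 189  16   4  32] [-458.7 -187.1   30. ] [-470.6 -203.2   17. ]
scene [313 232  19  38 552] [101.7   4.1  30. ] [100.5  -8.4  17. ]
scene [194 363  43  25 221] [311.9 283.3  30. ] [314.7 276.1  17. ]
scene [188 368  37  32 213] [329.3 307.6  30. ] [332.4 300.9  17. ]
top back edge [-14.6 -65.6 113. ] [-16.6  39.8 113. ]
white label [ 56.9 -15.1 100. ]
scene: bottom-top corner far/near [  1.9 -71.3 113. ] [-20.9  35.9  50. ]
module edges near bin top view [array([ 89.2, -62.7,  30. ]), array([83.2, 36.5, 30. ]), array([118.9, -59.9,  30. ]), array([115.9,  35.7,  30. ])]
```

```bash
python3 -c "
from h import *
print(ctrl.close_job())"
```

```text
the job is handed in; nothing more can be done
None
```

I slid the bin with the tool leaning 60°, until it stood against the yellow stop. Then I tipped it over the stop below the light bar, backed the tool away and handed the job in at about 10.6 s. No verdict was reported.

**At the stop:**
- The foot edge measured about 4 mm short of the stop face in the image.
- The back rim was square to within 1 mm over its length.
- The tool felt a firm 12 N.

**At the end:**
- **Bin:** it lies on its side across the stop with its mouth down in the tray. Its z axis is about 1.85 rad from vertical, which I worked out from the geometry rather than measured directly.
- **Modules:** both are in the tray at about x 0.10 m, y −0.04 m and +0.01 m in the stop's frame. They lie about 40 mm beyond the bin's mouth, at roughly 20 mm height.
- **Jar and spool:** they show at the same pixels as at the start.
- **Robot:** it is clear of everything, with force readings of about 1 N or less, the same as in free air.

**Disagreement:** the two views put the bin's foot edge differently, at about −21 mm (scene) and −34 mm (top). Both are within the allowed −60 to +30 mm.

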